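Turn the filter turret to green and fire the shutter

TASK

On the red light-source module, push the yellow tab with the fingertips to turn the filter turret round until its pointer points at the green dot. Only after that, press the red shutter button on the bench all the way down, let it come back up, and finish clear of everything. Push only: do not pinch the tab between the fingers, and leave the jar, the blue case and the little lens canister where they stand.

Things in the scene. Friction and masses are not known exactly. Their poses are not given: they have to be found in the camera images.
- module: Light-source module, fixed: red box 170 x 170 mm, black top at 60 mm height, dark 30 mm light port on its +x side. Origin: centre of its underside, below the turret's vertical axis. Yaw varies. At the four top corners (70 mm from the centre along its x and y, 99 mm from the axis) lie flat round dots 20 mm across, 2 mm thick: green, blue, orange, white; which is where varies.
- turret (a joint): Angle (rad) of the turret, an aluminium disc 120 mm across, top at 70 mm height. 0: tab and pointer towards the module's -x; grows counter-clockwise from above. Dots lie at about -2.36, -0.79, 0.79, 2.36. Even friction (some 1.6 N at the tab), no clicks, stays where left; hard stops at -2.75 and 2.75, so it cannot pass the module's +x side. Starts between -0.42 and 0.42.
- pointer (a point): Point on the turret 99 mm out from the axis, straight out from the tab, 70 mm above the bench: in line with the yellow pointer (6 mm wide, its end 88 mm from the axis), over the circle on which the dots' centres lie.
- tab (a point): Centre of the yellow upright tab on the turret: a plate 16 mm long radially (42 to 58 mm from the axis), 12 mm thick along the turning direction, standing from 70 to 100 mm above the bench. This point is 50 mm from the axis, 85 mm above the bench.
- dot_green: The green dot on the module's top plate, 20 mm across, 2 mm thick: the wanted position. Origin: centre of its underside, at 60 mm height.
- shutter (a joint): Travel of the red shutter button (m): 0 up, 0.006 fully down; springs back; fully down takes about 4 N.
- shutter_top (a point): Centre of the top of the red round shutter button (30 mm across), 22 mm above the bench, which sits in a round grey housing on a thin grey plate 72 x 90 mm fixed to the bench, on the left or the right side of the module; it is pressed straight down.
- jar: Specimen jar with a blue lid, 56 mm across, 85 mm tall, standing loose on the other side of the module from the button. Origin: centre of its underside.
- case: Flat blue slide case, 100 x 160 x 32 mm, loose, beyond the module. Origin: centre of its underside.
- canister: Small lens canister, clear with a black cap, 37 mm across, 56 mm tall, loose, in front of the module (robot side). Origin: centre of its underside.
There are look-alikes about, which are no part of the job. Of the things shaped like the part that bears shutter, the grey one is meant.

How it is judged:
By the outcome, as a careful person would: the job done as asked, in the order asked, and still so for the second after the job is handed in, with the robot touching nothing.
It also fails if it takes over 51 s, if anything falls off the work surface, if the arm or the gripper's body presses on something with over 40 N, if the wrist force passes 120 N, or if a joint passes its speed limit or range.

ROBOT

A 6-joint arm with a two-finger parallel gripper is mounted at the origin on the work surface. World frame = base frame: x ahead of the robot, y to its left, z up, the work surface at z = 0. Lengths are in mm, angles in degrees, forces in N, time in s.
With the tool pointing down it reaches from about 350 to 850 mm from the base axis. Payload 8.1 kg.
Tool frame: the origin (TCP) lies midway between the tips of the shut fingers; the grasp point (between the pads) lies 19 mm behind it (r.pinch_z is the distance from the TCP to the grasp point, in mm); z points along the fingers, y is the line along which they close (so a half turn about z gives the same grasp; the last joint's range is limited). The gripper opens to 85 mm and grips with 20 to 120 N. Pads are 22 mm wide; open, the fingers measure 114 mm over their backs; the gripper's body (76 mm by 85 mm) begins 54 mm behind the grasp point. The pads swing forward as they close: fully open they stand 13 mm farther back than shut.
Start: joints at [-77.028, 7.471, 85.268, -0, 87.261, -4.893], TCP at [184.084, -571.068, 231.292] pointing down, gripper open.
Joint ranges: [-169.43, 169.43], [-51.17, 129.36], [1.28, 143.12], [-76.62, 256.62], [0, 156.53], [-152.29, 152.29]. Speed limits (degrees/s): [136.94, 136.94, 159.86, 180, 180, 180].

INTERFACE

Orientations are given as [roll, pitch, yaw] about the fixed x, y, z axes, in that order (R = Rz(yaw) Ry(pitch) Rx(roll)).
In Python, from bench import sensors, optics, job, r gives the robot as it stands.
- The arm moves only by the tool play_rows, never from a script. Its argument "motion" is a list that holds one entry, the list of rows, each a list of 6 numbers: the shift along the tool's x, y, z in cm, then the turn, a rotation vector about the tool's x, y, z in degrees. In form: [[[x, y, z, ax, ay, az], ...]]. A call has 1 to 5 rows; each row is the pose to reach, as a shift and turn from the pose commanded when the call began, along the tool's axes at that moment; what a row does not reach only later rows make up. A row lasts 1/10 s, in which the tool goes at most 50 mm and 8.59 degrees, less where a joint would pass 70% of its speed; a pose out of reach is approached as far as the arm can. A call with a gripper value outside its range is refused whole. "jaw" is the opening, from 0 (shut) to 1 (fully open), set as the call begins (left out, the last holds). The fingers move at their own pace and stop on an object; "squeeze" is the grip in N (left out, the last holds). Time passes only in rows, so rows that repeat a pose let the fingers close. It gives the time, the measured TCP pose, the force, the opening and the grip force at its end, in the units of the state.
- sensors.sense(): the state, without advancing time (a new reading comes with each control period).
- optics.snapshot(name): name is "scene" or "side" or "wrist"; returns a dict with "pixels" (480x640x3 uint8, red, green, blue), "mtx" (3x3 intrinsics, pixels), "R" (3x3) and "t" (3): a world point X has camera coordinates R X + t; the wrist camera has in their place "T_tool_cam" (4x4, takes a point from camera to tool coordinates, whose origin is the TCP and whose axes are the flange's). Camera axes: x right, y down, z forward; pixel columns grow to the right and rows downward; lengths in mm; the calibration is good to about 2 mm. A picture is of the moment at which its call begins: read the wrist's pose just before it. There is no depth.
- job.hand_in(): hands the job in; it is judged then, once.
The state is a dict: "time": time; "joint_pos": joint angles; "qd": joint speeds; "joint_efforts": joint torques, N m; "tool_pos": TCP position; "tcp_rot": TCP orientation; "ft_force": force on the tool from outside, world axes, zero at the start; "wrist_torque": the same for the moment, N m; "finger_gap": finger opening in mm; "grip_force": force on a finger pad.
Only numpy, scipy, OpenCV 4.12 (cv2) and the standard library are available. Lean on these libraries where they do the work, as an engineer would, in place of code of your own. Each camera call takes 0.05 s, during which the arm holds its last target. There are 200 camera calls.

## Working session

There is one attempt and no reset: what is moved stays moved. The work goes in short steps, Python scripts to look and compute and a tool call to move; the robot and the scene stay as the last step left them, time stands still between calls to the robot, and variables do not carry over. Pictures are saved under pics/ and viewed, at most 10 in all, crops included, and the job is handed in when it is done.

Besides the shell and the picture viewer there is one more tool, called as name(argument=value, ...) on one line, values as JSON. play_rows: Moves the arm, as the interface text tells. Its arguments: {"type":"object","properties":{"motion":{"type":"array","items":{"type":"array","items":{"type":"array","items":{"type":"number"}}}},"jaw":{"type":"number"},"squeeze":{"type":"number"}},"required":["motion"]}

```bash
mkdir -p pics; ls; python3 - <<'E'
from bench import sensors, optics, r
import cv2, numpy as np, pickle
s=sensors.sense(); print(s['time'],s['tool_pos'],s['tcp_rot'],s['finger_gap'])
a=optics.snapshot("scene"); b=optics.snapshot("side")
pickle.dump((a,b),open('v.pkl','wb'))
cv2.imwrite('pics/a.png',a['pixels'][:,:,::-1]);cv2.imwrite('pics/b.png',b['pixels'][:,:,::-1])
for v in(a,b): print(-v['R'].T@v['t'])
E
```

```text
pics
0.0 [ 183.95026109 -570.52499517  230.23247057] [-1.79893889e+02 -8.67632245e-03  1.78630061e+01] 85.61084566326146
[961.25187172 218.33524283 746.77113388]
[434.72313319 690.72768499 771.88618519]
```

View pics/a.png

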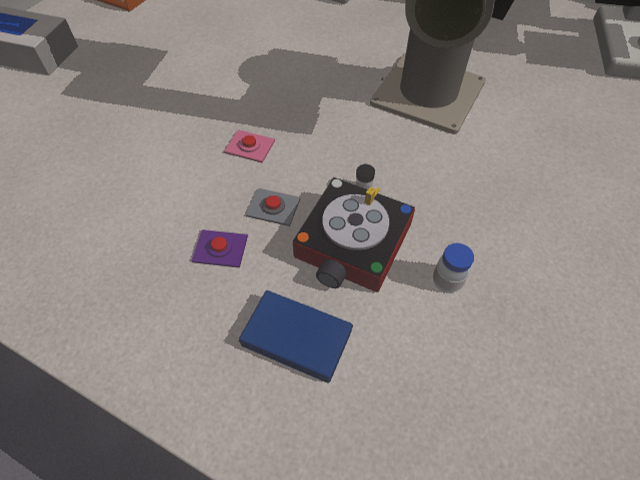

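View pics/b.png

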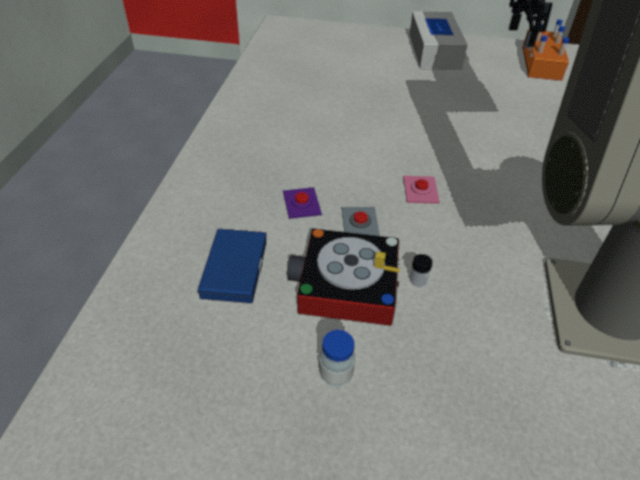

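The scene view shows the module's turret centre at (356,220), tab (372,195), green dot (376,267), blue (406,209), white (337,183) and orange (303,237). The grey-plate button is at (273,203) and the port at (331,273). In the side view, green is at (306,289), the tab at (379,262) and the button at (361,217).

```bash
cat >h.py <<'E'
import numpy as np, cv2
def ray(v,uv,z):
    d=v['R'].T@np.linalg.inv(v['mtx'])@np.array([*uv,1.]); c=-v['R'].T@v['t']
    return c+d*(z-c[2])/d[2]
def blob(px,lo,hi,near,rad=14):
    h=cv2.cvtColor(px,cv2.COLOR_RGB2HSV); m=cv2.inRange(h,np.array(lo),np.array(hi))
    k=np.zeros_like(m); cv2.circle(k,near,rad,255,-1); m&=k
    M=cv2.moments(m,True); return (M['m10']/M['m00'],M['m01']/M['m00'],M['m00']) if M['m00'] else None
G=((40,80,30),(90,255,255));B=((105,100,50),(130,255,255));O=((5,150,120),(18,255,255));W=((0,0,150),(179,60,255));Y=((19,120,80),(35,255,255))
RED=((0,150,80),(8,255,255)); RED2=((170,120,60),(179,255,255))
E
python3 - <<'E'
from h import *; import pickle
vs=pickle.load(open('v.pkl','rb'))
N={'g':(G,62,(376,267),(306,289),9),'b':(B,62,(406,209),(388,299),9),'o':(O,62,(303,237),(318,233),9),'w':(W,62,(337,183),(391,242),7),'tab':(Y,90,(372,195),(379,262),16),'btn':(RED,20,(273,203),(361,217),12)}
for i in(0,1):
  P={}
  for n,(c,z,*nr) in N.items():
    b=blob(vs[i]['pixels'],*c,nr[i],nr[2]); 
    if b: P[n]=ray(vs[i],b[:2],z); print(i,n,np.round(b,1),P[n].round(1))
  if all(k in P for k in 'gbow'):
    print('ctr',(P['g']+P['w'])/2,(P['b']+P['o'])/2,'yaw',[np.degrees(np.arctan2(*(P[p]-P[q])[1::-1])) for p,q in('ow','gb')])
  else: print('ctr',(P['g']+P.get('w',P['g']))/2)
E
```

```text
0 g [376.1 266.9 100. ] [548.9 106.4  62. ]
0 b [405.3 208.4  80. ] [408.9 101.3  62. ]
0 o [302.6 236.6  86. ] [553.6 -33.7  62. ]
0 w [336.6 182.3  60. ] [412.4 -38.7  62. ]
0 tab [371.3 194.  127. ] [429.7  39.6  90. ]
0 btn [272.8 201.4 132. ] [ 482.7 -142.5   20. ]
ctr [480.63219527  33.8301094   62.        ] [481.22591371  33.82138616  62.        ] yaw [np.float64(2.04789040367833), np.float64(2.072367874611481)]
1 g [306.  288.4 128. ] [548.4 107.   62. ]
1 b [387.2 298.5 130. ] [408.9 101.7  62. ]
1 o [317.8 232.7  55. ] [553.5 -32.5  62. ]
1 w [391.3 240.8  44. ] [414.  -38.9  62. ]
1 tab [381.7 261.3 191. ] [426.8  44.   90. ]
1 btn [360.3 217.1 113. ] [ 482.1 -138.9   20. ]
ctr [481.23113272  34.03769199  62.        ] [481.18673598  34.58691169  62.        ] yaw [np.float64(2.642972958789398), np.float64(2.190993608992098)]
```

```bash
cat >>h.py <<'E'
from scipy.spatial.transform import Rotation as Ro
def plan(targets):
    from bench import sensors
    s=sensors.sense(); p=s['tool_pos']; R=Ro.from_euler('xyz',s['tcp_rot'],degrees=True)
    print('now',s['time'],p.round(1),s['tcp_rot'].round(1),'F',s['ft_force'].round(1),'q',np.round(s['joint_pos'],1))
    for x,y,z,yaw in targets:
        d=R.inv().apply(np.array([x,y,z])-p)/10; w=(R.inv()*Ro.from_euler('xyz',[180,0,yaw],degrees=True)).as_rotvec(degrees=True)
        print(np.round([*d,*w],2).tolist())
def arc(th,dt,z,c=(481,34),rr=50):
    t=np.radians(th); return (c[0]+rr*np.cos(t)-dt*np.sin(t),c[1]+rr*np.sin(t)+dt*np.cos(t),z,th)
E
python3 -c "
from h import *
plan([(426,7,190,171)])"
```

```text
now 0.1 [ 184.  -570.6  230.4] [-179.9   -0.    17.9] F [-0.1  0.2  0. ] q [-77.    7.5  85.3   0.   87.3  -4.9]
[40.75, -47.54, 4.12, -0.02, -0.13, -153.14]
```

play_rows(motion=[[[40.8,-47.5,3.5,0,0,-153],[40.8,-47.5,3.5,0,0,-153],[40.8,-47.5,3.5,0,0,-153],[40.8,-47.5,3.5,0,0,-153],[40.8,-47.5,3.5,0,0,-153]]], jaw=0)

```text
time: 0.6
tool_pos: [281.0, -338.9, 216.7]
tcp_rot: [-180.0, -0.0, 61.2]
ft_force: [1.1, -0.0, 1.2]
finger_gap: 12.2
grip_force: 0.0
```

```bash
python3 -c "
from h import *
plan([(426,7,190,171)])"
```

```text
now 0.6 [ 281.  -338.9  216.7] [-180.    -0.    61.2] F [ 1.1 -0.   1.2] q [-57.  -17.7 110.5   0.   87.3 -28.2]
[37.3, -3.98, 2.69, 0.01, -0.05, -109.84]
```

play_rows(motion=[[[37.3,-4,2.7,0,0,-110],[37.3,-4,2.7,0,0,-110],[37.3,-4,2.7,0,0,-110],[37.3,-4,2.7,0,0,-110],[37.3,-4,2.7,0,0,-110]]])

```text
time: 1.1
tool_pos: [378.5, -109.5, 199.2]
tcp_rot: [180.0, 0.0, 104.1]
ft_force: [0.7, -0.8, -0.3]
finger_gap: 0.3
grip_force: 0.0
```

```bash
python3 -c "
from h import *
plan([(426,7,190,171)])"
```

```text
now 1.1 [ 378.5 -109.5  199.2] [180.    0.  104.1] F [ 0.7 -0.8 -0.3] q [-23.6 -25.6 118.2   0.   87.3 -37.7]
[10.14, 7.45, 0.92, 0.01, 0.03, -66.86]
```

play_rows(motion=[[[10.1,7.4,1,0,0,-67],[10.1,7.4,1,0,0,-67],[10.1,7.4,1,0,0,-67],[10.1,7.4,1,0,0,-67],[10.1,7.4,1,0,0,-67]]])

```text
time: 1.6
tool_pos: [425.9, 5.5, 188.8]
tcp_rot: [-180.0, -0.1, 147.3]
ft_force: [-0.7, -0.3, 0.9]
finger_gap: -0.3
grip_force: 0.0
```

```bash
python3 - <<'E'
from h import *
from bench import optics
plan([(426,7,140,171),(426,7,82,171)])
a=optics.snapshot('wrist');cv2.imwrite('pics/w.png',a['pixels'][:,:,::-1]); print(a['T_tool_cam'],a['mtx'])
E
```

```text
now 1.6 [425.9   5.5 188.8] [-1.800e+02 -1.000e-01  1.473e+02] F [-0.7 -0.3  0.9] q [ -6.2 -19.3 114.6  -0.   84.7 -63.5]
[0.07, 0.14, 4.88, -0.02, -0.08, -23.71]
[0.06, 0.14, 10.68, -0.02, -0.08, -23.71]
[[-3.66003585e-04 -9.57432115e-01 -2.88658296e-01  7.34375731e+01]
 [ 9.99999896e-01 -4.28685895e-04  1.53933202e-04 -7.37653837e-01]
 [-2.71124332e-04 -2.88658210e-01  9.57432172e-01 -1.43430968e+02]
 [ 0.00000000e+00  0.00000000e+00  0.00000000e+00  1.00000000e+00]] [[356.589159     0.         319.81693481]
 [  0.         356.589159   238.94930112]
 [  0.           0.           1.        ]]
```

View pics/w.png

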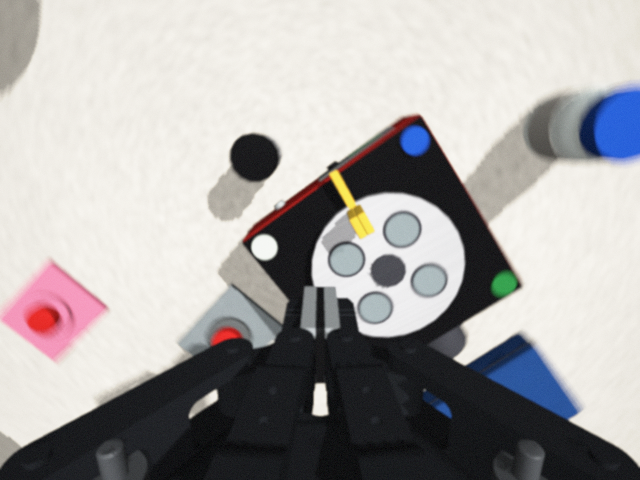

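The wrist view has the pointer tip at (334,172), the tab at (360,222), the disc centre at (388,270), green at (504,284), blue at (415,140) and the button at (227,338). The finger tips show at (320,290).

```bash
cat >>h.py <<'E'
def wv():
    from bench import sensors,optics
    s=sensors.sense(); a=optics.snapshot('wrist')
    T=np.eye(4);T[:3,:3]=Ro.from_euler('xyz',s['tcp_rot'],degrees=True).as_matrix();T[:3,3]=s['tool_pos']
    M=np.linalg.inv(T@a['T_tool_cam']); a['R']=M[:3,:3];a['t']=M[:3,3]; return a
E
python3 - <<'E'
from h import *
v=wv(); c=ray(v,(388,270),70)
for n,uv,z in(('ctr',(388,270),70),('g',(504,284),62),('b',(415,140),62),('w',(264,247),62),('tip',(334,172),72),('pointer base',(353,208),72),('btn',(227,338),22)):
    P=ray(v,uv,z); print(n,P.round(1),np.degrees(np.arctan2(*(P-c)[1::-1])).round(1))
t=168
plan([arc(t,35,110),arc(t,35,82)])
E
```

```text
ctr [480.4  33.3  70. ] 0.0
g [545.7 107.7  62. ] 48.8
b [405.4  99.3  62. ] 138.7
w [414.1 -41.   62. ] -131.7
tip [392.4  37.3  72. ] 177.4
pointer base [422.4  35.4  72. ] 177.9
btn [ 480.  -138.8   22. ] -90.1
now 1.7 [425.9   4.7 189. ] [-180.   -0.  147.] F [ 0.5 -0.3  0.2] q [ -6.3 -19.3 114.6  -0.   84.7 -63.3]
[0.38, 0.41, 7.9, -0.02, -0.05, -21.02]
[0.38, 0.41, 10.7, -0.02, -0.05, -21.02]
```

play_rows(motion=[[[-0.2,0.2,5,0,0,-8.5],[-0.2,0.2,9,0,0,-17],[-0.2,0.2,10.7,0,0,-25],[-0.2,0.2,10.7,0,0,-28],[-0.2,0.2,10.7,0,0,-28]]])

```text
time: 2.2
tool_pos: [428.0, 4.7, 81.4]
tcp_rot: [180.0, -0.1, 174.5]
ft_force: [0.1, -0.3, -0.1]
finger_gap: -0.2
grip_force: 0.0
```

```bash
python3 - <<'E'
from h import *
plan([arc(175,25,82),arc(175,20,82),arc(170,20,82),arc(162,20,82),arc(154,20,82)])
E
```

```text
now 2.2 [428.    4.7  81.4] [ 1.800e+02 -1.000e-01  1.745e+02] F [ 0.1 -0.3 -0.1] q [ -6.2 -12.6 120.9   0.   71.8 -90.8]
[-0.02, 0.89, -0.06, 0.0, -0.12, -0.46]
[-0.02, 1.39, -0.06, 0.0, -0.12, -0.46]
[0.14, 1.83, -0.06, -0.0, -0.12, 4.54]
[0.32, 2.56, -0.06, -0.01, -0.12, 12.54]
[0.39, 3.31, -0.06, -0.02, -0.12, 20.54]
```

play_rows(motion=[[[0,0.9,0,0,0,0],[0,1.4,0,0,0,0],[0.1,1.8,0,0,0,4.5],[0.3,2.5,0,0,0,12.5],[0.4,3.3,0,0,0,20.5]]])

```text
time: 2.7
tool_pos: [428.5, 38.2, 83.1]
tcp_rot: [-180.0, 0.1, 153.8]
ft_force: [0.4, -3.7, -1.0]
finger_gap: -0.1
grip_force: 1.3
```

```bash
python3 - <<'E'
from h import *
plan([arc(154-8*i,20,82) for i in range(1,6)])
v=wv(); p=v['pixels']; cv2.imwrite('pics/w2.png',p[:,:,::-1])
E
```

```text
now 2.7 [428.5  38.2  83.1] [-1.800e+02  1.000e-01  1.538e+02] F [ 0.4 -3.7 -1. ] q [-1.700e+00 -1.260e+01  1.207e+02 -1.000e-01  7.180e+01 -6.550e+01]
[0.33, 0.64, 0.11, 0.0, 0.11, 7.83]
[0.46, 1.38, 0.11, 0.01, 0.11, 15.83]
[0.49, 2.13, 0.11, 0.02, 0.11, 23.83]
[0.41, 2.87, 0.11, 0.03, 0.11, 31.83]
[0.23, 3.6, 0.11, 0.03, 0.1, 39.83]
```

View pics/w2.png

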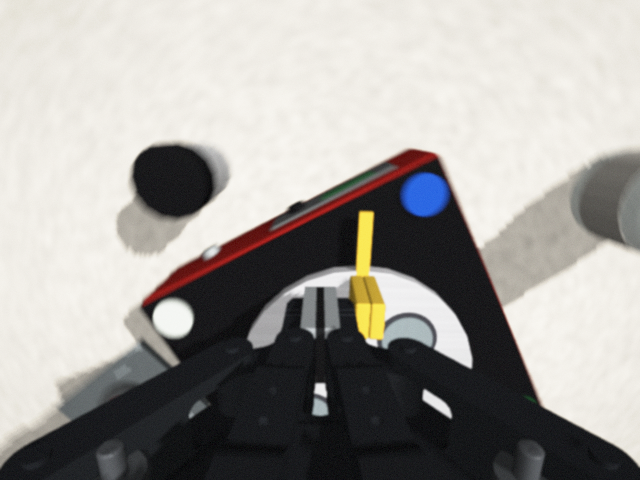

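The fingers (tips at about (320,300)) are touching the yellow tab at (367,308), and the pointer tip at (366,212) is already turning towards blue (425,194). I'll keep pushing.

play_rows(motion=[[[0.3,0.6,0.1,0,0,8],[0.5,1.4,0.1,0,0,16],[0.5,2.1,0.1,0,0,24],[0.4,2.9,0.1,0,0,32],[0.2,3.6,0.1,0,0,40]]])

```text
time: 3.25
tool_pos: [441.9, 71.9, 81.9]
tcp_rot: [180.0, 0.0, 114.1]
ft_force: [-2.2, -0.0, 1.4]
finger_gap: 0.2
grip_force: 1.2
```

```bash
python3 - <<'E'
from h import *
plan([arc(114-7*i,20,82) for i in range(1,6)])
v=wv(); b=blob(v['pixels'],*Y,(320,240),400); print(b)
h=cv2.inRange(cv2.cvtColor(v['pixels'],cv2.COLOR_RGB2HSV),*map(np.array,Y)); ys,xs=np.nonzero(h); i=ys<=ys.min()+2; tip=(xs[i].mean(),ys.min()); P=ray(v,tip,72); print(tip,P,np.degrees(np.arctan2(P[1]-34,P[0]-481)))
E
```

```text
now 3.25 [441.9  71.9  81.9] [180.    0.  114.1] F [-2.2 -0.   1.4] q [  2.7  -9.3 118.   -0.   71.3 -21.4]
[0.15, 0.66, -0.01, 0.01, 0.01, 7.06]
[0.28, 1.3, -0.01, 0.01, 0.0, 14.06]
[0.33, 1.96, -0.01, 0.01, 0.0, 21.06]
[0.3, 2.61, -0.01, 0.01, 0.0, 28.06]
[0.19, 3.26, -0.01, 0.01, 0.0, 35.06]
(366.14137675795706, 287.6443375277572, 2702.0)
(np.float64(364.1818181818182), np.int64(216)) [443.99704236 113.81281908  72.        ] 114.87346403487057
```

play_rows(motion=[[[0.2,0.7,0,0,0,7],[0.3,1.3,0,0,0,14],[0.3,2.0,0,0,0,21],[0.3,2.6,0,0,0,28],[0.2,3.3,0,0,0,35]]])

```text
time: 3.8
tool_pos: [470.8, 87.0, 81.5]
tcp_rot: [-180.0, 0.0, 79.3]
ft_force: [-2.2, -0.6, 0.6]
finger_gap: 0.0
grip_force: 1.1
```

```bash
python3 - <<'E'
from h import *
plan([arc(a,20,82) for a in (73,67,61,56,53)])
E
```

```text
now 3.8 [470.8  87.   81.5] [-180.     0.    79.3] F [-2.2 -0.6  0.6] q [  4.3  -4.1 113.2   0.   70.9  15.1]
[0.17, 0.54, -0.05, -0.03, 0.01, 6.27]
[0.29, 1.09, -0.05, -0.03, 0.01, 12.27]
[0.36, 1.65, -0.05, -0.03, 0.01, 18.27]
[0.36, 2.12, -0.05, -0.03, 0.01, 23.27]
[0.35, 2.41, -0.05, -0.03, 0.02, 26.27]
```

play_rows(motion=[[[0.2,0.5,0,0,0,6],[0.3,1.1,0,0,0,12],[0.4,1.6,0,0,0,18],[0.4,2.1,0,0,0,23],[0.4,2.4,0,0,0,26]]])

```text
time: 4.3
tool_pos: [495.3, 86.4, 81.5]
tcp_rot: [-180.0, 0.0, 53.4]
ft_force: [-2.9, -0.1, 0.5]
finger_gap: 0.2
grip_force: 0.8
```

```bash
cat >look.py <<'E'
from h import *
def look():
    v=wv(); hs=cv2.cvtColor(v['pixels'],cv2.COLOR_RGB2HSV)
    h=cv2.inRange(hs,*map(np.array,Y)); ys,xs=np.nonzero(h); i=ys<=ys.min()+2; tip=(xs[i].mean(),ys.min())
    g=cv2.inRange(hs,*map(np.array,G)); n,l,st,ce=cv2.connectedComponentsWithStats(g); k=1+st[1:,4].argmax(); print(st[k],ce[k])
    P=ray(v,tip,72); Q=ray(v,ce[k],62); c=np.array([481,34])
    for p in(P,Q): print(p.round(1),np.degrees(np.arctan2(p[1]-c[1],p[0]-c[0])).round(2),np.hypot(*(p[:2]-c)).round(1))
    return v
E
python3 - <<'E'
from look import *
v=look(); cv2.imwrite('pics/w3.png',v['pixels'][:,:,::-1])
plan([arc(a,20,82) for a in (51,49,47,46)])
E
```

```text
[ 365  169   48   47 1781] [388.25154408 192.05053341]
[532.8 104.4  72. ] 53.66 87.4
[548.2 104.7  62. ] 46.44 97.5
now 4.35 [495.7  86.3  81.6] [-180.    -0.    53.2] F [-1.   0.1 -0.6] q [  4.   -0.2 109.5   0.   70.7  40.8]
[0.0, 0.15, -0.04, -0.0, -0.01, 2.21]
[0.06, 0.33, -0.04, -0.01, -0.01, 4.21]
[0.12, 0.51, -0.04, -0.01, -0.01, 6.21]
[0.14, 0.6, -0.04, -0.01, -0.01, 7.21]
```

View pics/w3.png

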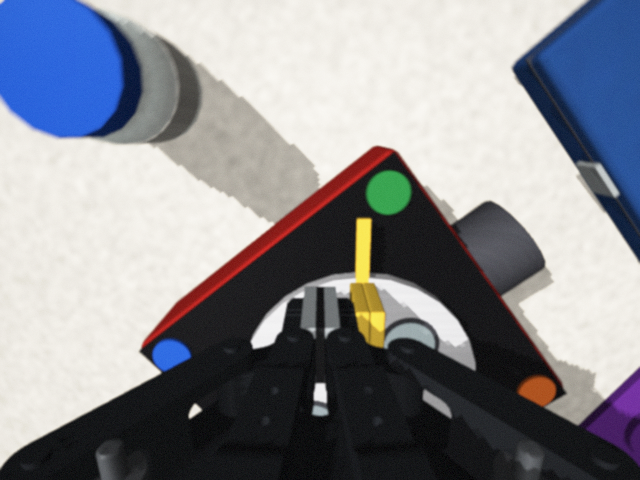

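The pointer tip (363,219) is just short of the green dot (388,192), about 7° to go.

play_rows(motion=[[[0.0,0.2,0,0,0,2.2],[0.1,0.3,0,0,0,4.2],[0.1,0.5,0,0,0,6.2],[0.1,0.52,0,0,0,6.4],[0.1,0.52,0,0,0,6.4]]])

```text
time: 4.85
tool_pos: [500.2, 84.2, 81.6]
tcp_rot: [180.0, -0.0, 47.1]
ft_force: [-1.1, 1.7, 0.5]
finger_gap: 0.5
grip_force: 0.8
```

```bash
python3 - <<'E'
from look import *
v=look(); plan([arc(47,20,82)])
E
```

```text
[ 341  166   48   47 1740] [364.47011494 188.99655172]
[539.6  98.5  72. ] 47.74 87.1
[547.8 105.   62. ] 46.76 97.4
now 4.9 [500.2  84.2  81.6] [180.  -0.  47.] F [-0.8  2.8  0.4] q [  3.7   0.4 108.9   0.   70.7  46.7]
[0.02, 0.02, -0.04, 0.0, -0.03, 0.05]
```

play_rows(motion=[[[0,0.05,0,0,0,0.5],[0,0.09,0,0,0,0.8],[0,0.09,0,0,0,0.8],[0,0.09,0,0,0,0.8]]])

```text
time: 5.3
tool_pos: [500.8, 83.3, 81.5]
tcp_rot: [180.0, -0.0, 46.1]
ft_force: [-0.5, 1.7, 0.3]
finger_gap: 0.1
grip_force: 0.7
```

play_rows(motion=[[[0,-0.5,0,0,0,0],[0,-1.2,0,0,0,0],[0,-1.5,-3,0,0,0],[0,-1.5,-7,0,0,0],[0,-1.5,-9,0,0,0]]])

```text
time: 5.8
tool_pos: [490.7, 94.1, 174.7]
tcp_rot: [179.9, -0.1, 46.1]
ft_force: [0.8, -0.4, 0.1]
finger_gap: 0.1
grip_force: 0.0
```

play_rows(motion=[[[0,0,0,0,0,0],[0,0,0,0,0,0]]])

```text
time: 6.0
tool_pos: [489.9, 93.9, 171.4]
tcp_rot: [180.0, -0.0, 46.1]
ft_force: [-0.7, -0.1, 0.0]
finger_gap: 0.0
grip_force: 0.0
```

```bash
python3 - <<'E'
from look import *
from bench import optics
v=look(); cv2.imwrite('pics/w4.png',v['pixels'][:,:,::-1])
a=optics.snapshot('scene'); 
for z,n,c,nr in((62,'g',G,(376,267)),): b=blob(a['pixels'],*c,nr,9); print(ray(a,b[:2],z))
cv2.imwrite('pics/s2.png',cv2.resize(a['pixels'][160:310,230:430,::-1],None,fx=4,fy=4))
plan([(481,-140,120,90),(481,-140,60,90)])
E
```

```text
[352 153  32  32 805] [367.72173913 168.73043478]
[541.   97.5  72. ] 46.62 87.3
[547.5 105.   62. ] 46.89 97.3
[548.98169355 106.53699237  62.        ]
now 6.1 [488.9  93.7 169.8] [-1.799e+02  1.000e-01  4.610e+01] F [-0.1  0.4 -0.4] q [  5.   -6.2 105.6  -0.   80.8  48.9]
[-17.37, 15.65, 4.99, -0.13, 0.07, -43.91]
[-17.36, 15.66, 10.99, -0.13, 0.07, -43.91]
```

View pics/w4.png

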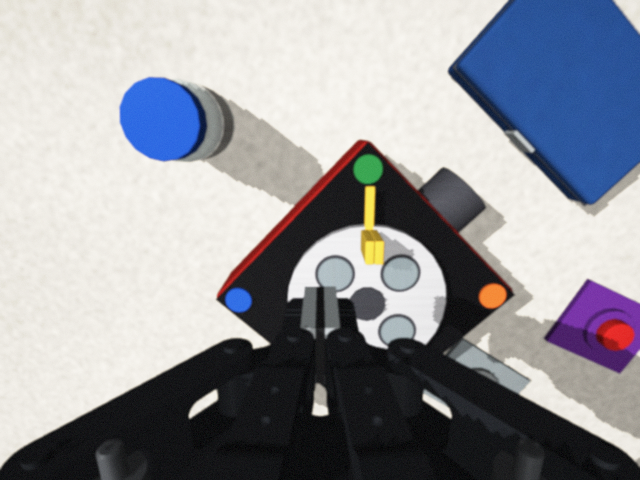

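The pointer (tip (370,187)) now points at the green dot (368,169), within 0.3°. Next I'll go to the button.

play_rows(motion=[[[-17.4,15.7,2,0,0,0],[-17.4,15.7,2,0,0,0],[-17.4,15.7,2,0,0,0],[-17.4,15.7,2,0,0,0],[-17.4,15.7,2,0,0,0]]])

```text
time: 6.6
tool_pos: [480.7, -142.9, 149.4]
tcp_rot: [-179.9, 0.1, 46.0]
ft_force: [0.2, -0.4, -0.8]
finger_gap: 0.3
grip_force: 0.0
```

play_rows(motion=[[[0,0,0,0,0,8],[0,0,0,0,0,16],[0,0,0,0,0,24],[0,0,0,0,0,32],[0,0,0,0,0,36]]])

```text
time: 7.1
tool_pos: [481.2, -140.1, 149.4]
tcp_rot: [-179.9, 0.2, 9.8]
ft_force: [-1.2, 0.3, 0.1]
finger_gap: 0.1
grip_force: 0.0
```

```bash
python3 - <<'E'
from h import *
v=wv(); cv2.imwrite('pics/w5.png',v['pixels'][:,:,::-1])
plan([(481.5,-140,60,10),(481.5,-140,30,10)])
E
```

```text
now 7.15 [ 481.2 -140.1  149.5] [-179.9    0.2    9.6] F [-1.   0.1 -0.4] q [-22.1  -4.7 106.3  -0.   78.6  58.3]
[0.06, 0.01, 8.95, -0.1, 0.16, -0.37]
[0.07, 0.01, 11.95, -0.1, 0.16, -0.37]
```

View pics/w5.png

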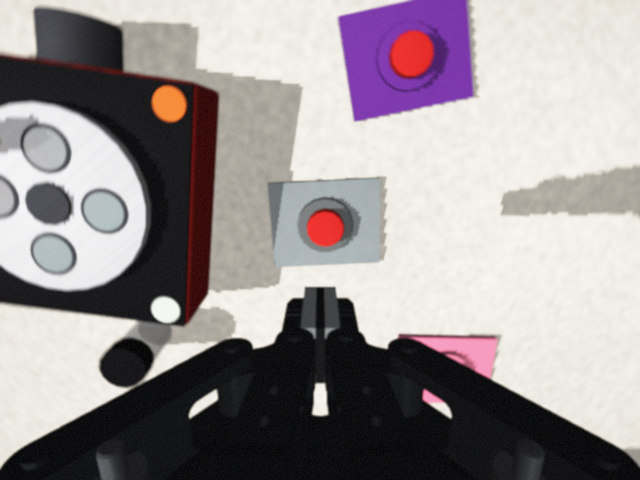

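The grey button is at (325,229), straight ahead of the tips. The module is to the left and the pink and purple look-alikes are clear of it.

```bash
python3 - <<'E'
from h import *
v=wv(); b=blob(v['pixels'],*RED,(325,229),30); P=ray(v,b[:2],21); print(b,P)
plan([(P[0],P[1],30,10),(P[0],P[1],15,10)])
E
```

```text
(325.12784090909093, 227.3693181818182, 1056.0) [ 482.30151516 -144.50872728   21.        ]
now 7.2 [ 481.3 -140.1  149.6] [-179.9    0.2   10. ] F [ 0.1 -0.9  0.7] q [-22.1  -4.7 106.3  -0.   78.6  57.9]
[0.06, 0.47, 11.96, -0.09, 0.15, 0.02]
[0.06, 0.47, 13.46, -0.09, 0.15, 0.02]
```

play_rows(motion=[[[0,0.2,4,0,0,0],[0,0.2,8,0,0,0],[0,0.2,11,0,0,0],[0,0.2,12,0,0,0],[0,0.2,12,0,0,0]]])

```text
time: 7.7
tool_pos: [480.8, -141.7, 29.3]
tcp_rot: [-179.9, 0.2, 10.2]
ft_force: [-0.7, 0.4, 0.6]
finger_gap: 0.1
grip_force: 0.0
```

play_rows(motion=[[[0,0,0.3,0,0,0],[0,0,0.6,0,0,0],[0,0,0.9,0,0,0],[0,0,1.1,0,0,0],[0,0,1.1,0,0,0]]])

```text
time: 8.2
tool_pos: [483.2, -142.7, 20.8]
tcp_rot: [180.0, -0.1, 10.1]
ft_force: [0.4, 0.6, 0.7]
finger_gap: -0.1
grip_force: 0.8
```

play_rows(motion=[[[0,0,0.1,0,0,0],[0,0,0.2,0,0,0],[0,0,0.3,0,0,0],[0,0,0.3,0,0,0]]])

```text
time: 8.6
tool_pos: [483.2, -142.7, 17.6]
tcp_rot: [180.0, -0.0, 10.1]
ft_force: [1.2, -1.1, 3.8]
finger_gap: 0.1
grip_force: 1.5
```

play_rows(motion=[[[0,0,0.1,0,0,0],[0,0,0.2,0,0,0],[0,0,0.2,0,0,0],[0,0,0.2,0,0,0]]])

```text
time: 9.0
tool_pos: [483.2, -142.7, 16.0]
tcp_rot: [180.0, -0.0, 10.1]
ft_force: [0.3, 0.0, 8.1]
finger_gap: -0.1
grip_force: 3.8
```

play_rows(motion=[[[0,0,0.1,0,0,0],[0,0,0.15,0,0,0],[0,0,0.15,0,0,0]]])

```text
time: 9.3
tool_pos: [483.3, -142.8, 15.7]
tcp_rot: [180.0, -0.0, 10.1]
ft_force: [-6.0, 2.1, 20.9]
finger_gap: -0.1
grip_force: 10.6
```

The button has bottomed out: z is about 16 and the force rises steeply to 21 N. Releasing now.

play_rows(motion=[[[0,0,-0.5,0,0,0],[0,0,-2,0,0,0],[0,0,-6,0,0,0],[0,0,-11,0,0,0],[0,0,-15,0,0,0]]])

```text
time: 9.8
tool_pos: [482.0, -142.2, 165.4]
tcp_rot: [-180.0, 0.1, 10.1]
ft_force: [0.9, -0.5, -0.4]
finger_gap: 0.0
grip_force: 0.0
```

play_rows(motion=[[[-3,5,-3,0,0,0],[-6,10,-5,0,0,0],[-8,14,-6,0,0,0],[-8,14,-6,0,0,0],[-8,14,-6,0,0,0]]])

```text
time: 10.3
tool_pos: [427.2, -297.0, 224.3]
tcp_rot: [180.0, 0.0, 9.9]
ft_force: [0.4, 0.1, -0.6]
finger_gap: -0.1
grip_force: 0.0
```

```bash
python3 - <<'E'
from h import *
from bench import optics
plan([])
a=optics.snapshot('scene'); cv2.imwrite('pics/s3.png',cv2.resize(a['pixels'][130:380,180:490,::-1],None,fx=2.4,fy=2.4))
E
```

```text
now 10.3 [ 427.2 -297.   224.3] [180.    0.    9.9] F [ 0.4  0.1 -0.6] q [-40.4  -4.8  98.4  -0.   86.3  39.7]
```

View pics/s3.png

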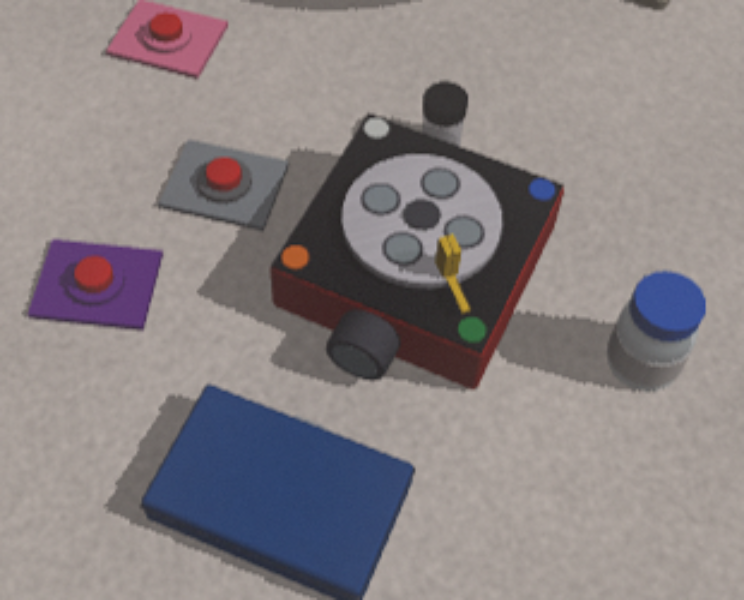

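In this crop the pointer (tip (467,310)) points at the green dot (472,329), and the grey button at (223,173) is back up. The jar, case and canister haven't moved, and the arm is clear.

```bash
python3 -c "
from bench import job
print(job.hand_in())"
```

```text
the job is handed in; nothing more can be done
None
```

The job is handed in at about 10 s on the robot's clock: the pointer is at the green dot (about 0.3° off by my last measurement), the shutter was then pressed to its stop and came back up, and the arm finished clear of everything.

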